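Level the check-weigher with a pocket spirit level

ROBOT

A 7-joint arm with a two-finger parallel gripper is mounted at the origin on the work surface. World frame = base frame: x ahead of the robot, y to its left, z up, the work surface at z = 0. Lengths are in m, angles in rad, forces in N, time in s.
With the tool pointing down it reaches from about 0.4 to 0.9 m from the base axis. Payload 5.5 kg.
Tool frame: the origin (TCP) lies midway between the tips of the shut fingers; the grasp point (between the pads) lies 19 mm behind it; z points along the fingers, y is the line along which they close (so a half turn about z gives the same grasp; the last joint's range is limited). The gripper opens to 85 mm and grips with 20 to 120 N. Pads are 22 mm wide; open, the fingers measure 114 mm over their backs; the gripper's body (76 mm by 85 mm) begins 54 mm behind the grasp point. The pads swing forward as they close: fully open they stand 13 mm farther back than shut.
Start: joints at [-0.968, 0.501, -0.427, 1.55, 0.221, 1.138, -0.21], TCP at [0.217, 0.613, 0.231] pointing down, gripper open.
Joint ranges: [-2.88, 2.88], [-0.31, 2.03], [-1.54, 1.56], [0.2, 2.42], [-1.41, 4.55], [0.19, 2.02], [-2.57, 2.57]. Speed limits (rad/s): [2.57, 2.57, 3.14, 3.14, 3.14, 3.14, 3.14].

INTERFACE

Orientations are given as [roll, pitch, yaw] about the fixed x, y, z axes, in that order (R = Rz(yaw) Ry(pitch) Rx(roll)).
In Python, from workcell import robot, vision, workorder gives the robot as it stands. The module is installed in compiled form; this text tells all that it offers.
- The arm moves only by the shell command python3 -m pendant 'ROWS'. ROWS is JSON, a list of rows, each an object of numbers: "rx", "ry", "rz": the turn, a rotation vector about the tool's x, y, z in rad; "tx", "ty", "tz": the shift along the tool's x, y, z in mm; "fingers": the finger opening in mm, from 0 to 85.4. In form: [{"rx": .., "ry": .., "rz": .., "tx": .., "ty": .., "tz": .., "fingers": ..}, ...]. A call has 1 to 20 rows; each row is the pose to reach, as a shift and turn from the pose commanded when the call began, along the tool's axes at that moment; what a row does not reach only later rows make up. A row lasts 1/10 s, in which the tool goes at most 50 mm and 8.59 degrees, less where a joint would pass 70% of its speed; a pose out of reach is approached as far as the arm can. A call with a gripper value outside its range is refused whole. The fingers move at their own pace and stop on an object; the grip force is fixed at half the most. Time passes only in rows, so rows that repeat a pose let the fingers close. It gives the time, the measured TCP pose, the force, the opening and the grip force at its end, in the units of the state.
- robot.read_state(): the state, without advancing time (a new reading comes with each control period).
- vision.get_image(name): name is "side" or "top"; returns the picture (480x640x3 uint8, red, green, blue); there is no depth.
- vision.get_calibration(name): a dict with "fx", "fy", "cx", "cy" (pixels), "k1" (the pictures are not rectified: a ray, as slopes to the right and down, at radius r is drawn at 1 + k1 r^2 times it, then the intrinsics apply), "R" (3x3) and "t" (3): a world point X has camera coordinates R X + t. Camera axes: x right, y down, z forward; pixel columns grow to the right and rows downward; lengths in m; the calibration is good to about 2 mm. A picture is of the moment at which its call begins. get_calibration takes no time and is no camera call.
- workorder.hand_in(): hands the job in; it is judged then, once.
The state is a dict: "time": time; "joint_pos": joint angles; "joint_vel": joint speeds; "joint_torque": joint torques, N m; "eef_pos": TCP position; "tool_rot": TCP orientation; "contact_force": force on the tool from outside, world axes, zero at the start; "moment": the same for the moment, N m; "gripper_width": opening from 0.0 (shut) to 1.0 (fully open); "gripper_force": force on a finger pad.
Only numpy, scipy, OpenCV 4.12 (cv2) and the standard library are available. Lean on these libraries where they do the work, as an engineer would, in place of code of your own. Each camera call takes 0.05 s, during which the arm holds its last target. There are 200 camera calls.

TASK

The check-weigher is out of level: stand the pocket spirit level on the weighing pan, along the pan's long way (towards the levelling foot), press it down firmly to seat it, then let go and turn the knob of the levelling foot until the bubble rests between the two lines. Then press down firmly on the middle of the level again, bubble still between the lines, and finish holding that press without letting go, so that a colleague can tighten the lock nut. Be gentle, as more than 6 kg on the pan ruins the scale, and leave the other things on the bench where they are.

Things in the scene. Friction and masses are not known exactly. Their poses are not given: they have to be found in the camera images.
- level: loose pocket spirit level, a plain aluminium bar 180 x 24 x 44 mm (long x thick x high) with black end caps, about 0.4 kg, standing on its 180 x 24 underside on the bench. Origin: centre of the underside; x along its length, y across, z up. The vial, 52 mm long, lies along x in the middle of the top under a hard cover flush with the top (44 mm up) that may be pressed. Either end may face the foot.
- bubble (a joint): where the bubble's centre stands in the vial: metres from the middle, positive towards the level's +x end. The bubble is a pale oval 12 mm long, the two black rings are 18 mm apart: it is between the lines within 3 mm of the middle. It floats to the higher end, 1.5 mm for each milliradian of slope, at most 15.5 mm, and settles in about a second.
- scale: bench check-weigher: grey housing 250 (y) x 245 mm, sloping black display panel along its robot side, up to 65 mm high. It stands on two plain rubber feet at its -y end and one levelling foot at its +y end and does not slide. Origin: on the bench under the housing's middle; x away from the panel, y towards the levelling foot, z up.
- pan (a point): centre of the top face of the flat steel weighing pan, 230 mm (y, the long way) x 180 mm (x), 66 mm above the bench when level, up to 1 mm lower at the start; axes as the scale's but sloping with the pan. The pan slopes only along its y. The slope follows the levelling foot alone; under load the pan only sinks on its load cell, 1 mm for 12 N, without sloping.
- knob (a point): round black fluted knob of the levelling foot, 38 mm diameter, 62 to 86 mm above the bench; this point is on its upright axis at half height (74 mm), 190 mm from the scale's origin along the scale's y and 15 mm along its x. Axes turn with it; it can be gripped at any angle. The lug and lock nut below it reach 41 mm up; the housing begins 65 mm from the axis and is lower than the knob.
- foot (a joint): turn of the levelling foot in radians, clockwise from above positive. Clockwise raises the scale's foot end by 4 mm a turn (2.1 mrad of slope, 3.2 mm of bubble travel for each radian). The knob keeps its height, needs about 0.1 N m and stays where it is left. At the start the foot end is low and needs about a quarter to half a turn clockwise; stops are well away.
- jar_a: bystander: jam jar, 68 mm diameter, 92 mm high, beyond the level's side of the scale; origin under its centre
- jar_b: bystander: jam jar of the same kind, left and near the robot; origin under its centre
- cheese_a: bystander: round waxed cheese, 100 mm diameter, 36 mm high, to the right of the level; origin under its centre
- cheese_b: bystander: round cheese of the same kind, beyond the scale; origin under its centre
- tub: bystander: white lidded tub 83 x 113 x 58 mm, left of the knob; origin under its centre
- tape: bystander: roll of packing tape lying flat, 100 mm diameter, 48 mm high, left of and beyond the knob; origin under its centre
- cutter: bystander: safety cutter 125 x 30 x 18 mm, lying near the robot, left; origin under its centre

How it is judged:
On the way, in this order (a step that is already met when the one before it is completed fails the run):
1. the level stands on the pan, along its long way, and is pressed down on it (x of level in the frame of pan between -0.07 and 0.07 m and y of level in the frame of pan between -0.035 and 0.035 m and z of level in the frame of pan between -0.005 and 0.005 m and angle between the x axis of level and the y axis of pan, either way round below 0.2 rad and angle between the z axis of level and the z axis of pan, either way round below 0.05 rad and contact force between level and scale above 8 N), for 0.2 s.
2. with the level standing on the pan, the foot is turned until the scale is level (x of level in the frame of pan between -0.07 and 0.07 m and y of level in the frame of pan between -0.035 and 0.035 m and z of level in the frame of pan between -0.005 and 0.005 m and angle between the x axis of level and the y axis of pan, either way round below 0.2 rad and angle between the z axis of level and the z axis of pan, either way round below 0.05 rad and angle between pan's own z axis and vertical below 0.0027 rad), for 0.2 s.
At the end, for the whole second after the job is handed in: The level stands flat on the pan along its long way (within 0.2 rad; its middle within 35 mm of the pan's along it, 70 mm across), at rest; the robot touches it and presses so that it bears on the pan with over 8 N, its weight of about 4 N included; the bubble is within 3 mm of the middle (all of step 1 and value of joint bubble between -0.003 and 0.003 m and linear speed of level below 0.02 m/s and contact force between any of the fingers, the arm and level above 3 N); the arm keeps its last pose, push and grip.
It fails at once if the scale is overloaded: the level bears on it with more than 60 N (contact force between level and scale above 60 N).
It fails at once if a bystander is moved more than 40 mm (distance of any of jar_a, jar_b, cheese_a, cheese_b, tub, tape, cutter from where it was at the start of the episode above 0.04 m).
It also fails if it takes over 64 s, if anything falls off the work surface, if the arm or the gripper's body presses on something with over 40 N, if the wrist force passes 120 N, or if a joint passes its speed limit or range.

## Working session

There is one attempt and no reset: what is moved stays moved. The work goes in short steps, Python scripts to look and compute and a shell command to move; the robot and the scene stay as the last step left them, time stands still between calls to the robot, and variables do not carry over. Pictures are saved under pics/ and viewed, at most 10 in all, crops included, and the job is handed in when it is done.

```bash
mkdir -p pics
python3 - <<'E'
from workcell import robot, vision
import cv2, numpy as np
for n in("top","side"):
    im=vision.get_image(n); cv2.imwrite(f"pics/{n}0.png",im[:,:,::-1])
    c=vision.get_calibration(n); print(n,{k:np.round(v,4).tolist() for k,v in c.items()})
s=robot.read_state(); print({k:np.round(v,3).tolist() for k,v in s.items()})
E
```

```text
top {'fx': 560.7464, 'fy': 560.7464, 'cx': 311.2414, 'cy': 241.6831, 'k1': -0.0889, 'R': [[-0.0271, -0.9995, 0.017], [-0.9989, 0.0264, -0.038], [0.0375, -0.018, -0.9991]], 't': [-0.0189, 0.5345, 1.539]}
side {'fx': 544.4797, 'fy': 544.4797, 'cx': 334.1347, 'cy': 238.2025, 'k1': 0.0068, 'R': [[0.9539, -0.2993, 0.0233], [-0.1439, -0.524, -0.8395], [0.2634, 0.7974, -0.5429]], 't': [-0.5222, 0.1319, 1.5375]}
{'time': 0.1, 'joint_pos': [-0.968, 0.502, -0.427, 1.551, 0.221, 1.138, -0.21], 'joint_vel': [-0.001, -0.001, -0.0, -0.004, -0.002, 0.0, 0.0], 'joint_torque': [-0.012, -57.082, -5.839, -28.175, 0.01, 0.006, 0.0], 'eef_pos': [0.216, 0.612, 0.23], 'tool_rot': [-3.14, -0.0, 2.802], 'contact_force': [0.77, -0.317, 0.092], 'moment': [0.024, -0.073, 0.073], 'gripper_force': 0.0, 'gripper_width': 1.001}
```

View pics/top0.png

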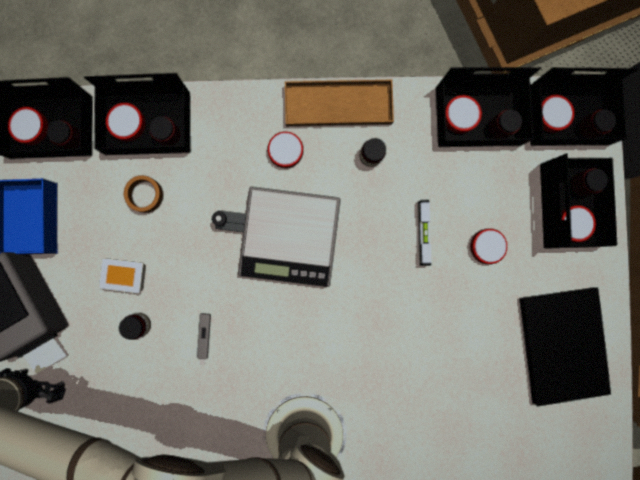

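View pics/side0.png

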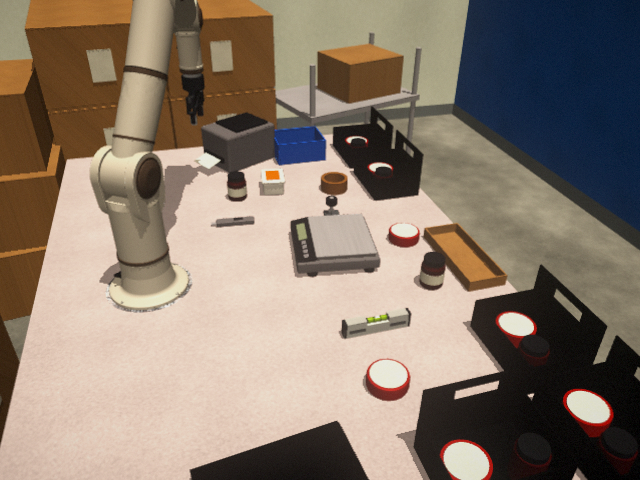

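The top view shows the level at about (425,232), upright in the picture, with its green vial in the middle. The pan is at about (291,228) and the knob at (218,219). The side view agrees.

```bash
cat > h.py <<'E'
from workcell import robot, vision
import cv2, numpy as np
from scipy.spatial.transform import Rotation as Ro
def ray(n,uv):
    c=vision.get_calibration(n); uv=np.atleast_2d(uv).astype(float)
    d=np.c_[(uv[:,0]-c['cx'])/c['fx'],(uv[:,1]-c['cy'])/c['fy']]; p=d.copy()
    for _ in range(20): p=d/(1+c['k1']*(p**2).sum(1,keepdims=True))
    R=np.array(c['R']); return -R.T@np.array(c['t']), np.c_[p,np.ones(len(p))]@R
def onz(n,uv,z):
    o,d=ray(n,uv); return o+d*((z-o[2])/d[:,2])[:,None]
def proj(n,X):
    c=vision.get_calibration(n); x=np.atleast_2d(X)@np.array(c['R']).T+np.array(c['t']); s=x[:,:2]/x[:,2:]
    s=s*(1+c['k1']*(s**2).sum(1,keepdims=True)); return s*c['fx']+[c['cx'],c['cy']]
def rel(p,yaw):  # shift of tool (mm, tool axes) to world p, turn rz to yaw, tool down
    s=robot.read_state(); R=Ro.from_euler('xyz',s['tool_rot']); 
    T=Ro.from_euler('xyz',[np.pi,0,yaw]); return np.round(R.inv().apply(np.array(p)-s['eef_pos'])*1000,1),np.round((R.inv()*T).as_rotvec(),3)
E
python3 - <<'E'
from h import *
im=cv2.imread('pics/top0.png'); hsv=cv2.cvtColor(im,cv2.COLOR_BGR2HSV); g=hsv[:,:,2]
def rng(m,x0,x1,y0,y1):
    o=np.zeros_like(m); o[y0:y1,x0:x1]=m[y0:y1,x0:x1]; return o
dark=(g<70).astype(np.uint8)
def blobs(m,minA=5):
    n,l,s,c=cv2.connectedComponentsWithStats(m); return [(s[i],c[i].round(1)) for i in range(1,n) if s[i,4]>=minA]
print('lvl dark',blobs(rng(dark,405,445,185,280)))
vial=((hsv[:,:,1]>90)&(hsv[:,:,0]>22)&(hsv[:,:,0]<60)).astype(np.uint8)
print('vial',[(b,onz('top',b[1],.044).round(4)) for b in blobs(rng(vial,405,445,185,280))])
print('knob',[(b,onz('top',b[1],.083).round(4)) for b in blobs(rng(dark,195,240,200,240))])
pan=((g>150)&(hsv[:,:,1]<40)).astype(np.uint8)
cs,_=cv2.findContours(rng(pan,246,338,190,270),0,2); c=max(cs,key=cv2.contourArea)
r=cv2.minAreaRect(c);b=cv2.boxPoints(r);print(r,onz('top',b,.066).round(4).tolist(),onz('top',[r[0]],.066))
a=cv2.resize(im[185:285,395:465],None,fx=5.5,fy=5.5,interpolation=3);bb=cv2.resize(im[185:285,200:270],None,fx=5.5,fy=5.5,interpolation=3)
cv2.imwrite('pics/crop0.png',np.hstack([a,bb]))
E
```

```text
lvl dark [(array([418, 200,  10,  24,  53], dtype=int32), array([419.5, 209.7])), (array([419, 230,   1,   6,   6], dtype=int32), array([419. , 232.5])), (array([419, 237,  11,  29,  68], dtype=int32), array([420.8, 255.1]))]
vial [((array([423, 223,   5,   9,  37], dtype=int32), array([424.7, 226.5])), array([[ 0.5657, -0.3428,  0.044 ]])), ((array([423, 234,   5,   9,  32], dtype=int32), array([425.3, 238.3])), array([[ 0.5335, -0.3433,  0.044 ]]))]
knob [((array([212, 211,  28,  21, 285], dtype=int32), array([224.1, 221.7])), array([[0.5898, 0.1963, 0.083 ]]))]
((290.015380859375, 227.37692260742188), (84.71571350097656, 65.73839569091797), 7.125016689300537) [[0.5017, 0.1478, 0.066], [0.6754, 0.1222, 0.066], [0.6414, -0.1017, 0.066], [0.4678, -0.075, 0.066]] [[0.57131479 0.02334472 0.066     ]]
```

View pics/crop0.png

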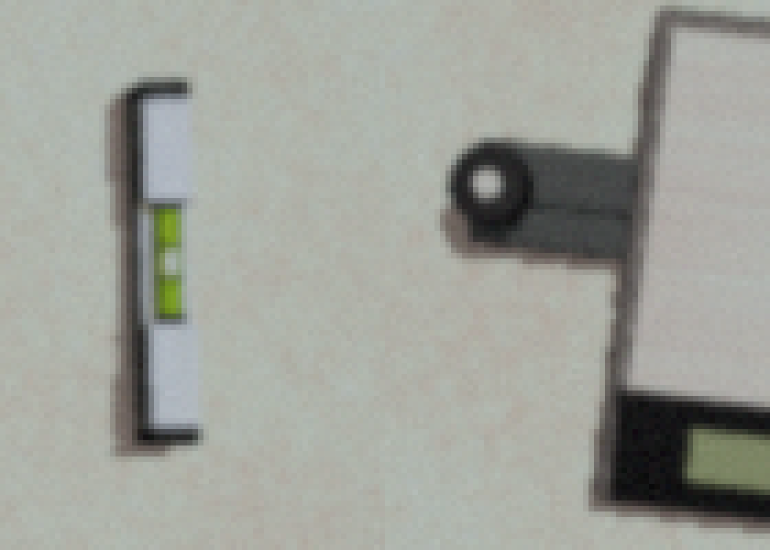

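The crop puts the level's top face between (425,199.9) and (426.3,265), so its middle is at about (425.6,232.5). The knob's centre is at about (219.1,219).

Run:
```python
from h import *
P=onz('top',[[425,199.9],[426.3,265],[425.6,232.5]],.044); print(P.round(4)); d=P[0]-P[1]
a=np.arctan2(d[1],d[0]); print('len',np.linalg.norm(d),'ang',np.degrees(a))
print('knob',onz('top',[[219.1,219]],.086).round(4))
ps=np.radians(-8.65); pan=np.array([.5713,.0233]); k=np.array([[np.cos(ps),-np.sin(ps)],[np.sin(ps),np.cos(ps)]])
print('knob-pan in scale axes',k.T@(onz('top',[[219.1,219]],.086)[0,:2]-pan))
print(rel([P[2,0],P[2,1],.2],a+np.pi), rel([P[2,0],P[2,1],.2],a))
```

```text
[[ 0.6385 -0.3463  0.044 ]
 [ 0.4608 -0.3436  0.044 ]
 [ 0.5493 -0.3447  0.044 ]]
len 0.177651092223215 ang -0.8795393170688666
knob [[0.597 0.209 0.086]]
knob-pan in scale axes [-0.0024667   0.18742101]
(array([-632.7, -791.2,   31.7]), array([-0.002, -0.   , -0.324])) (array([-632.7, -791.2,   31.7]), array([-1.000e-03,  3.000e-03,  2.817e+00]))
```

```bash
W='{"tx":-422,"ty":-342,"tz":0,"rz":-0.15,"fingers":85}'; python3 -m pendant '[{"tx":-422,"ty":-342,"rz":-0.16,"fingers":85},{"tx":-422,"ty":-342,"rz":-0.16,"fingers":85},{"tx":-422,"ty":-342,"rz":-0.16,"fingers":85},{"tx":-422,"ty":-342,"rz":-0.16,"fingers":85},{"tx":-422,"ty":-342,"rz":-0.16,"fingers":85},{"tx":-422,"ty":-342,"rz":-0.16,"fingers":85},{"tx":-422,"ty":-342,"rz":-0.16,"fingers":85},{"tx":-422,"ty":-342,"rz":-0.16,"fingers":85},{"tx":-422,"ty":-342,"rz":-0.16,"fingers":85},{"tx":-422,"ty":-342,"rz":-0.16,"fingers":85},{"tx":-422,"ty":-342,"rz":-0.16,"fingers":85}]'; python3 -c "
from h import *
print(robot.read_state()['joint_pos'],rel([.5493,-.3447,.13],np.pi-.0153))"
```

```text
[-0.96778924  0.50180494 -0.42680244  1.55132402  0.22077645  1.13832793
 -0.21032041] (array([-632.7, -791.1,  101.7]), array([-0.002, -0.   , -0.324]))invalid input
```

```bash
python3 -m pendant '[{"rx":0,"ry":0,"rz":-0.16,"tx":-422,"ty":-342,"tz":0,"fingers":85},{"rx":0,"ry":0,"rz":-0.16,"tx":-422,"ty":-342,"tz":0,"fingers":85},{"rx":0,"ry":0,"rz":-0.16,"tx":-422,"ty":-342,"tz":0,"fingers":85},{"rx":0,"ry":0,"rz":-0.16,"tx":-422,"ty":-342,"tz":0,"fingers":85},{"rx":0,"ry":0,"rz":-0.16,"tx":-422,"ty":-342,"tz":0,"fingers":85},{"rx":0,"ry":0,"rz":-0.16,"tx":-422,"ty":-342,"tz":0,"fingers":85},{"rx":0,"ry":0,"rz":-0.16,"tx":-422,"ty":-342,"tz":0,"fingers":85},{"rx":0,"ry":0,"rz":-0.16,"tx":-422,"ty":-342,"tz":0,"fingers":85},{"rx":0,"ry":0,"rz":-0.16,"tx":-422,"ty":-342,"tz":0,"fingers":85},{"rx":0,"ry":0,"rz":-0.16,"tx":-422,"ty":-342,"tz":0,"fingers":85},{"rx":0,"ry":0,"rz":-0.16,"tx":-422,"ty":-342,"tz":0,"fingers":85}]'; python3 -c "
from h import *
print(robot.read_state()['joint_pos'],rel([.5493,-.3447,.13],np.pi-.0153))"
```

```text
time: 1.2
eef_pos: [0.5014, 0.1468, 0.2312]
tool_rot: [-3.141, 0.0, 2.96]
contact_force: [1.3, -0.5, 0.6]
gripper_width: 0.996
gripper_force: 0.0
[-0.12138326  0.25295017 -0.25137132  1.87427881  0.07362027  1.02347569
  0.98602725] (array([-135.8, -474.8,  101.5]), array([-0.001,  0.   , -0.166]))
```

```bash
python3 -m pendant '[{"rx":0,"ry":0,"rz":-0.166,"tx":-136,"ty":-475,"tz":80,"fingers":85},{"rx":0,"ry":0,"rz":-0.166,"tx":-136,"ty":-475,"tz":80,"fingers":85},{"rx":0,"ry":0,"rz":-0.166,"tx":-136,"ty":-475,"tz":80,"fingers":85},{"rx":0,"ry":0,"rz":-0.166,"tx":-136,"ty":-475,"tz":80,"fingers":85},{"rx":0,"ry":0,"rz":-0.166,"tx":-136,"ty":-475,"tz":80,"fingers":85},{"rx":0,"ry":0,"rz":-0.166,"tx":-136,"ty":-475,"tz":80,"fingers":85},{"rx":0,"ry":0,"rz":-0.166,"tx":-136,"ty":-475,"tz":80,"fingers":85},{"rx":0,"ry":0,"rz":-0.166,"tx":-136,"ty":-475,"tz":80,"fingers":85},{"rx":0,"ry":0,"rz":-0.166,"tx":-136,"ty":-475,"tz":80,"fingers":85},{"rx":0,"ry":0,"rz":-0.166,"tx":-136,"ty":-475,"tz":80,"fingers":85},{"rx":0,"ry":0,"rz":-0.166,"tx":-136,"ty":-475,"tz":80,"fingers":85},{"rx":0,"ry":0,"rz":-0.166,"tx":-136,"ty":-475,"tz":80,"fingers":85},{"rx":0,"ry":0,"rz":-0.166,"tx":-136,"ty":-475,"tz":120,"fingers":85},{"rx":0,"ry":0,"rz":-0.166,"tx":-136,"ty":-475,"tz":120,"fingers":85}]'; python3 -c "
from h import *
print(robot.read_state()['joint_pos'],rel([.5493,-.3447,.012],np.pi-.0153))
cv2.imwrite('pics/s1.png',cv2.resize(vision.get_image('side')[220:400,260:500,::-1],None,fx=3,fy=3))"
```

```text
time: 2.6
eef_pos: [0.5466, -0.3372, 0.1067]
tool_rot: [3.136, -0.008, 3.131]
contact_force: [-1.8, 0.8, -1.0]
gripper_width: 0.998
gripper_force: 0.0
[ 0.54566089  0.5934078  -0.04652636  1.66802476  0.03131945  0.89048987
  2.04691147] (array([-3.5, -8. , 94.7]), array([ 0.006, -0.008,  0.004]))
```

View pics/s1.png

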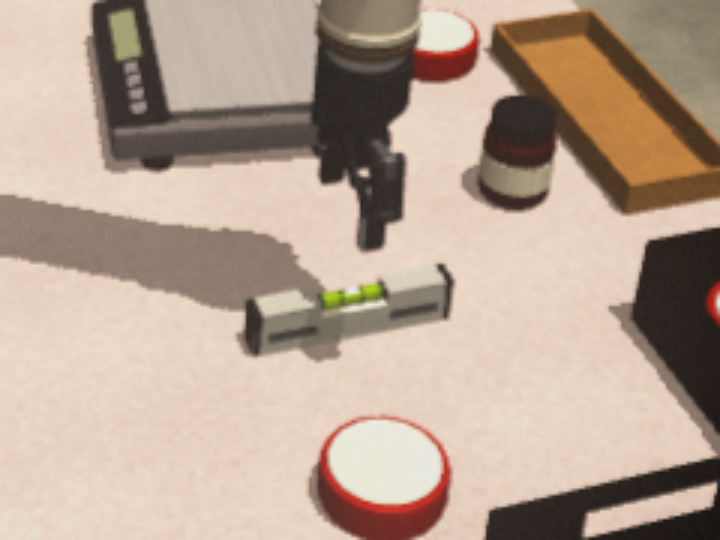

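The fingers stand above the middle of the level, at about crop pixel (360,240), and the level lies clear below them. I'll descend and grip.

```bash
python3 -m pendant '[{"rx":0,"ry":0,"rz":0,"tx":0,"ty":0,"tz":0,"fingers":85},{"rx":0,"ry":0,"rz":0,"tx":0,"ty":0,"tz":50,"fingers":85},{"rx":0,"ry":0,"rz":0,"tx":0,"ty":0,"tz":80,"fingers":85},{"rx":0,"ry":0,"rz":0,"tx":0,"ty":0,"tz":98,"fingers":85},{"rx":0,"ry":0,"rz":0,"tx":0,"ty":0,"tz":98,"fingers":85},{"rx":0,"ry":0,"rz":0,"tx":0,"ty":0,"tz":98,"fingers":60},{"rx":0,"ry":0,"rz":0,"tx":0,"ty":0,"tz":98,"fingers":40},{"rx":0,"ry":0,"rz":0,"tx":0,"ty":0,"tz":98,"fingers":30},{"rx":0,"ry":0,"rz":0,"tx":0,"ty":0,"tz":98,"fingers":10},{"rx":0,"ry":0,"rz":0,"tx":0,"ty":0,"tz":98,"fingers":0},{"rx":0,"ry":0,"rz":0,"tx":0,"ty":0,"tz":98,"fingers":0},{"rx":0,"ry":0,"rz":0,"tx":0,"ty":0,"tz":98,"fingers":0},{"rx":0,"ry":0,"rz":0,"tx":0,"ty":0,"tz":98,"fingers":0},{"rx":0,"ry":0,"rz":0,"tx":0,"ty":0,"tz":98,"fingers":0}]'; python3 -c "
from h import *
s=robot.read_state();print(s['eef_pos'],s['tool_rot'],s['gripper_width']*85.4)
a=np.radians(81.35); y=np.array([np.cos(a),np.sin(a)]);c=np.array([.5713,.0233])-.010*y;print(c,rel([*c,.2],a))"
```

```text
time: 4.05
eef_pos: [0.5504, -0.3433, 0.0149]
tool_rot: [-3.14, 0.002, 3.127]
contact_force: [-0.2, -2.1, 6.5]
gripper_width: 0.271
gripper_force: 60.6
[ 0.55041153 -0.34328415  0.01493605] [-3.13959647e+00  2.38445262e-03  3.12731449e+00] 23.159413003448034
[0.56979602 0.01341374] (array([ -14.7,  356.6, -185.7]), array([1.000e-03, 3.000e-03, 1.707e+00]))
```

```bash
python3 -m pendant '[{"rx":0,"ry":0,"rz":0,"tx":0,"ty":0,"tz":-25,"fingers":0},{"rx":0,"ry":0,"rz":0,"tx":0,"ty":0,"tz":-70,"fingers":0},{"rx":0,"ry":0,"rz":0,"tx":0,"ty":0,"tz":-120,"fingers":0},{"rx":0,"ry":0,"rz":0.13,"tx":-1,"ty":30,"tz":-160,"fingers":0},{"rx":0,"ry":0,"rz":0.27,"tx":-2,"ty":60,"tz":-186,"fingers":0},{"rx":0,"ry":0,"rz":0.41,"tx":-4,"ty":90,"tz":-186,"fingers":0},{"rx":0,"ry":0,"rz":0.55,"tx":-5,"ty":120,"tz":-186,"fingers":0},{"rx":0,"ry":0,"rz":0.69,"tx":-6,"ty":150,"tz":-186,"fingers":0},{"rx":0,"ry":0,"rz":0.83,"tx":-8,"ty":180,"tz":-186,"fingers":0},{"rx":0,"ry":0,"rz":0.97,"tx":-9,"ty":210,"tz":-186,"fingers":0},{"rx":0,"ry":0,"rz":1.11,"tx":-10,"ty":240,"tz":-186,"fingers":0},{"rx":0,"ry":0,"rz":1.25,"tx":-12,"ty":270,"tz":-186,"fingers":0},{"rx":0,"ry":0,"rz":1.39,"tx":-13,"ty":300,"tz":-186,"fingers":0},{"rx":0,"ry":0,"rz":1.53,"tx":-14,"ty":330,"tz":-186,"fingers":0},{"rx":0,"ry":0,"rz":1.65,"tx":-15,"ty":350,"tz":-186,"fingers":0},{"rx":0,"ry":0,"rz":1.707,"tx":-15,"ty":357,"tz":-186,"fingers":0},{"rx":0,"ry":0,"rz":1.707,"tx":-15,"ty":357,"tz":-186,"fingers":0},{"rx":0,"ry":0,"rz":1.707,"tx":-15,"ty":357,"tz":-150,"fingers":0},{"rx":0,"ry":0,"rz":1.707,"tx":-15,"ty":357,"tz":-115,"fingers":0},{"rx":0,"ry":0,"rz":1.707,"tx":-15,"ty":357,"tz":-115,"fingers":0}]'; python3 -m pendant '[{"rx":0,"ry":0,"rz":0,"tx":0,"ty":0,"tz":0,"fingers":0},{"rx":0,"ry":0,"rz":0,"tx":0,"ty":0,"tz":0,"fingers":0},{"rx":0,"ry":0,"rz":0,"tx":0,"ty":0,"tz":0,"fingers":0}]'; python3 -c "
from h import *
s=robot.read_state();print(s['eef_pos'],s['tool_rot'],s['gripper_width']*85.4,s['joint_pos'])
print(rel([.5698,.0134,.080],np.radians(81.35)))
cv2.imwrite('pics/s2.png',cv2.resize(vision.get_image('side')[150:310,240:440,::-1],None,fx=3.5,fy=3.5))"
```

```text
time: 6.05
eef_pos: [0.5642, 0.0136, 0.1233]
tool_rot: [-3.131, 0.003, 1.421]
contact_force: [-1.7, -0.4, -4.6]
gripper_width: 0.273
gripper_force: 59.8
time: 6.35
eef_pos: [0.5709, 0.0146, 0.1304]
tool_rot: [3.138, -0.001, 1.421]
contact_force: [0.1, -0.6, -2.8]
gripper_width: 0.27
gripper_force: 59.9
[0.57090512 0.01461713 0.13035242] [ 3.13810748e+00 -8.79727804e-04  1.42067998e+00] 23.026513302525526 [-0.20402282  0.44877005  0.16590286  1.85845721 -0.09670696  0.83847502
 -0.1398964 ]
(array([-1.4, -1.1, 50.3]), array([ 0.003, -0.001,  0.001]))
```

View pics/s2.png

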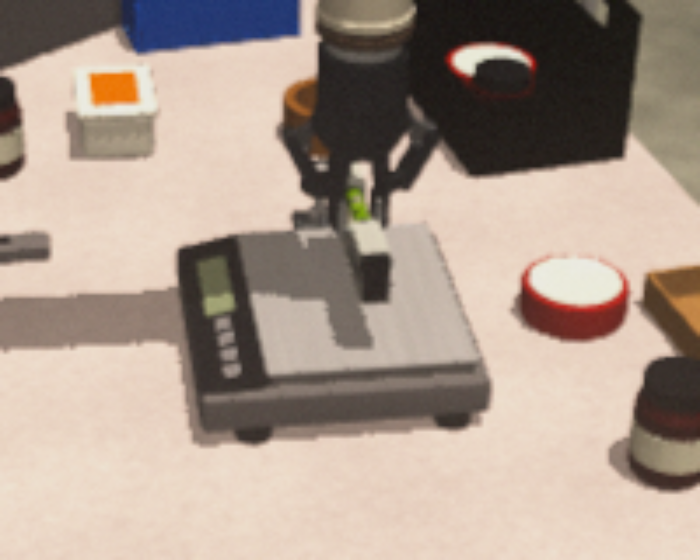

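The level is held upright over the pan, along its long way, with the near cap at about crop pixel (375,275). I'll lower it gently.

```bash
python3 -m pendant '[{"rx":0,"ry":0,"rz":0,"tx":0,"ty":0,"tz":20,"fingers":0},{"rx":0,"ry":0,"rz":0,"tx":0,"ty":0,"tz":35,"fingers":0},{"rx":0,"ry":0,"rz":0,"tx":0,"ty":0,"tz":43,"fingers":0},{"rx":0,"ry":0,"rz":0,"tx":0,"ty":0,"tz":47,"fingers":0},{"rx":0,"ry":0,"rz":0,"tx":0,"ty":0,"tz":49,"fingers":0},{"rx":0,"ry":0,"rz":0,"tx":0,"ty":0,"tz":50,"fingers":0},{"rx":0,"ry":0,"rz":0,"tx":0,"ty":0,"tz":50,"fingers":0},{"rx":0,"ry":0,"rz":0,"tx":0,"ty":0,"tz":50,"fingers":0},{"rx":0,"ry":0,"rz":0,"tx":0,"ty":0,"tz":50,"fingers":0}]'
```

```text
time: 7.3
eef_pos: [0.5687, 0.0149, 0.0796]
tool_rot: [-3.14, -0.0, 1.421]
contact_force: [-6.2, 0.3, 6.7]
gripper_width: 0.269
gripper_force: 61.7
```

```bash
python3 -m pendant '[{"rx":0,"ry":0,"rz":0,"tx":0,"ty":0,"tz":0.5,"fingers":0},{"rx":0,"ry":0,"rz":0,"tx":0,"ty":0,"tz":1,"fingers":0},{"rx":0,"ry":0,"rz":0,"tx":0,"ty":0,"tz":1.3,"fingers":0},{"rx":0,"ry":0,"rz":0,"tx":0,"ty":0,"tz":1.3,"fingers":0},{"rx":0,"ry":0,"rz":0,"tx":0,"ty":0,"tz":1.3,"fingers":0},{"rx":0,"ry":0,"rz":0,"tx":0,"ty":0,"tz":1.3,"fingers":0},{"rx":0,"ry":0,"rz":0,"tx":0,"ty":0,"tz":1.3,"fingers":0}]'
```

```text
time: 8.0
eef_pos: [0.5688, 0.0149, 0.0791]
tool_rot: [-3.141, -0.0, 1.421]
contact_force: [-8.1, 0.6, 12.7]
gripper_width: 0.268
gripper_force: 62.3
```

```bash
python3 -m pendant '[{"rx":0,"ry":0,"rz":0,"tx":0,"ty":0,"tz":-1,"fingers":0},{"rx":0,"ry":0,"rz":0,"tx":0,"ty":0,"tz":-1,"fingers":0},{"rx":0,"ry":0,"rz":0,"tx":0,"ty":0,"tz":-1,"fingers":30},{"rx":0,"ry":0,"rz":0,"tx":0,"ty":0,"tz":-1,"fingers":60},{"rx":0,"ry":0,"rz":0,"tx":0,"ty":0,"tz":-1,"fingers":60},{"rx":0,"ry":0,"rz":0,"tx":0,"ty":0,"tz":-1,"fingers":60},{"rx":0,"ry":0,"rz":0,"tx":0,"ty":0,"tz":-1,"fingers":60},{"rx":0,"ry":0,"rz":0,"tx":0,"ty":0,"tz":-30,"fingers":60},{"rx":0,"ry":0,"rz":0,"tx":0,"ty":0,"tz":-60,"fingers":60},{"rx":0,"ry":0,"rz":0,"tx":0,"ty":0,"tz":-70,"fingers":0},{"rx":0,"ry":0,"rz":0,"tx":0,"ty":0,"tz":-70,"fingers":0},{"rx":0,"ry":0,"rz":0,"tx":0,"ty":0,"tz":-70,"fingers":0},{"rx":0,"ry":0,"rz":0,"tx":0,"ty":0,"tz":-70,"fingers":0},{"rx":0,"ry":0,"rz":0,"tx":0,"ty":0,"tz":-70,"fingers":0},{"rx":0,"ry":0,"rz":0,"tx":0,"ty":0,"tz":-70,"fingers":0},{"rx":0,"ry":0,"rz":0,"tx":0,"ty":0,"tz":-70,"fingers":0}]'; python3 -c "
from h import *
s=robot.read_state();print(s['eef_pos'],s['gripper_width'])
cv2.imwrite('pics/s3.png',cv2.resize(vision.get_image('side')[190:290,280:400,::-1],None,fx=6,fy=6,interpolation=3))"
```

```text
time: 9.6
eef_pos: [0.569, 0.0148, 0.1464]
tool_rot: [-3.141, 0.0, 1.421]
contact_force: [-0.0, -0.1, 0.2]
gripper_width: -0.002
gripper_force: 0.0
[0.56898871 0.01483228 0.14640306] -0.001693940824252673
```

View pics/s3.png

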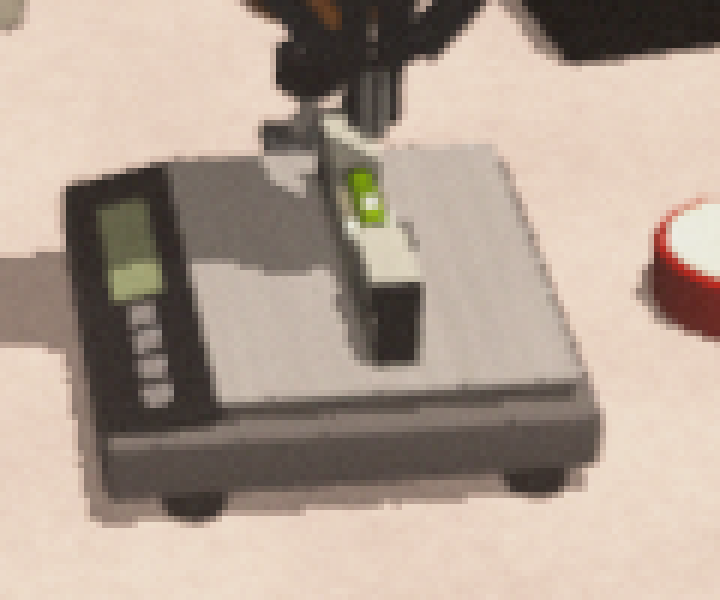

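The level stands on the pan and the bubble is at the near (-y) end of the vial, at about crop pixel (370,205), so the foot end is low as expected. I'll press with the fingers shut.

```bash
python3 -m pendant '[{"rx":0,"ry":0,"rz":0,"tx":0,"ty":0,"tz":20,"fingers":0},{"rx":0,"ry":0,"rz":0,"tx":0,"ty":0,"tz":30,"fingers":0},{"rx":0,"ry":0,"rz":0,"tx":0,"ty":0,"tz":34,"fingers":0},{"rx":0,"ry":0,"rz":0,"tx":0,"ty":0,"tz":36,"fingers":0},{"rx":0,"ry":0,"rz":0,"tx":0,"ty":0,"tz":37,"fingers":0},{"rx":0,"ry":0,"rz":0,"tx":0,"ty":0,"tz":37.5,"fingers":0},{"rx":0,"ry":0,"rz":0,"tx":0,"ty":0,"tz":37.5,"fingers":0},{"rx":0,"ry":0,"rz":0,"tx":0,"ty":0,"tz":37.5,"fingers":0},{"rx":0,"ry":0,"rz":0,"tx":0,"ty":0,"tz":37.5,"fingers":0}]'
```

```text
time: 10.55
eef_pos: [0.5695, 0.0149, 0.1098]
tool_rot: [3.141, -0.0, 1.421]
contact_force: [-0.4, -0.4, -0.2]
gripper_width: -0.004
gripper_force: 0.0
```

```bash
python3 -m pendant '[{"rx":0,"ry":0,"rz":0,"tx":0,"ty":0,"tz":1,"fingers":0},{"rx":0,"ry":0,"rz":0,"tx":0,"ty":0,"tz":1.5,"fingers":0},{"rx":0,"ry":0,"rz":0,"tx":0,"ty":0,"tz":2,"fingers":0},{"rx":0,"ry":0,"rz":0,"tx":0,"ty":0,"tz":2,"fingers":0},{"rx":0,"ry":0,"rz":0,"tx":0,"ty":0,"tz":2,"fingers":0},{"rx":0,"ry":0,"rz":0,"tx":0,"ty":0,"tz":2,"fingers":0}]'; python3 -m pendant '[{"rx":0,"ry":0,"rz":0,"tx":0,"ty":0,"tz":0.5,"fingers":0},{"rx":0,"ry":0,"rz":0,"tx":0,"ty":0,"tz":1,"fingers":0},{"rx":0,"ry":0,"rz":0,"tx":0,"ty":0,"tz":1,"fingers":0},{"rx":0,"ry":0,"rz":0,"tx":0,"ty":0,"tz":1,"fingers":0},{"rx":0,"ry":0,"rz":0,"tx":0,"ty":0,"tz":1,"fingers":0}]'
```

```text
time: 11.15
eef_pos: [0.5696, 0.0148, 0.1086]
tool_rot: [3.141, -0.0, 1.421]
contact_force: [-1.5, 0.3, 9.8]
gripper_width: -0.002
gripper_force: 4.4
time: 11.65
eef_pos: [0.5698, 0.0149, 0.1082]
tool_rot: [3.141, -0.001, 1.421]
contact_force: [-4.8, -0.3, 12.6]
gripper_width: 0.002
gripper_force: 6.7
```

```bash
python3 -m pendant '[{"rx":0,"ry":0,"rz":0,"tx":0,"ty":0,"tz":-10,"fingers":0},{"rx":0,"ry":0,"rz":0,"tx":0,"ty":0,"tz":-40,"fingers":0},{"rx":0,"ry":0,"rz":0,"tx":0,"ty":0,"tz":-70,"fingers":0},{"rx":0,"ry":0,"rz":0,"tx":0,"ty":0,"tz":-70,"fingers":0},{"rx":0,"ry":0,"rz":0,"tx":0,"ty":0,"tz":-70,"fingers":0},{"rx":0,"ry":0,"rz":0,"tx":0,"ty":0,"tz":-70,"fingers":0}]';  python3 -c "
from h import *
print(rel([.597,.209,.14],3.1),rel([.597,.209,.058],3.1))"
```

```text
time: 12.25
eef_pos: [0.5685, 0.0149, 0.1757]
tool_rot: [-3.14, 0.0, 1.421]
contact_force: [-0.6, 0.3, -0.5]
gripper_width: -0.001
gripper_force: 0.0
(array([196.2,  -0.8,  35.6]), array([-1.000e-03, -1.000e-03, -1.679e+00])) (array([196.2,  -0.7, 117.6]), array([-1.000e-03, -1.000e-03, -1.679e+00]))
```

```bash
python3 -m pendant '[{"rx":0,"ry":0,"rz":-0.14,"tx":30,"ty":-1,"tz":0,"fingers":30},{"rx":0,"ry":0,"rz":-0.28,"tx":70,"ty":-1,"tz":0,"fingers":60},{"rx":0,"ry":0,"rz":-0.42,"tx":110,"ty":-1,"tz":0,"fingers":60},{"rx":0,"ry":0,"rz":-0.56,"tx":150,"ty":-1,"tz":0,"fingers":60},{"rx":0,"ry":0,"rz":-0.7,"tx":180,"ty":-1,"tz":0,"fingers":60},{"rx":0,"ry":0,"rz":-0.84,"tx":196,"ty":-1,"tz":0,"fingers":60},{"rx":0,"ry":0,"rz":-0.98,"tx":196,"ty":-1,"tz":0,"fingers":60},{"rx":0,"ry":0,"rz":-1.12,"tx":196,"ty":-1,"tz":0,"fingers":60},{"rx":0,"ry":0,"rz":-1.26,"tx":196,"ty":-1,"tz":0,"fingers":60},{"rx":0,"ry":0,"rz":-1.4,"tx":196,"ty":-1,"tz":20,"fingers":60},{"rx":0,"ry":0,"rz":-1.54,"tx":196,"ty":-1,"tz":35,"fingers":60},{"rx":0,"ry":0,"rz":-1.68,"tx":196,"ty":-1,"tz":35,"fingers":60},{"rx":0,"ry":0,"rz":-1.68,"tx":196,"ty":-1,"tz":35,"fingers":60},{"rx":0,"ry":0,"rz":-1.68,"tx":196,"ty":-1,"tz":35,"fingers":60},{"rx":0,"ry":0,"rz":-1.68,"tx":196,"ty":-1,"tz":35,"fingers":60}]';  python3 -c "
from h import *
s=robot.read_state();print(s['joint_pos'].round(2) if hasattr(s['joint_pos'],'round') else s['joint_pos'],rel([.597,.209,.058],3.1))
cv2.imwrite('pics/s4.png',cv2.resize(vision.get_image('side')[160:260,280:400,::-1],None,fx=6,fy=6,interpolation=3))"
```

```text
time: 13.75
eef_pos: [0.5976, 0.2088, 0.1414]
tool_rot: [-3.142, -0.0, 3.098]
contact_force: [-0.5, -0.7, 0.1]
gripper_width: 0.708
gripper_force: 0.0
[-0.21  0.54 -0.23  1.68  0.15  0.94  1.03] (array([ 0.6,  0.2, 83.4]), array([-0.   , -0.   , -0.002]))
```

View pics/s4.png

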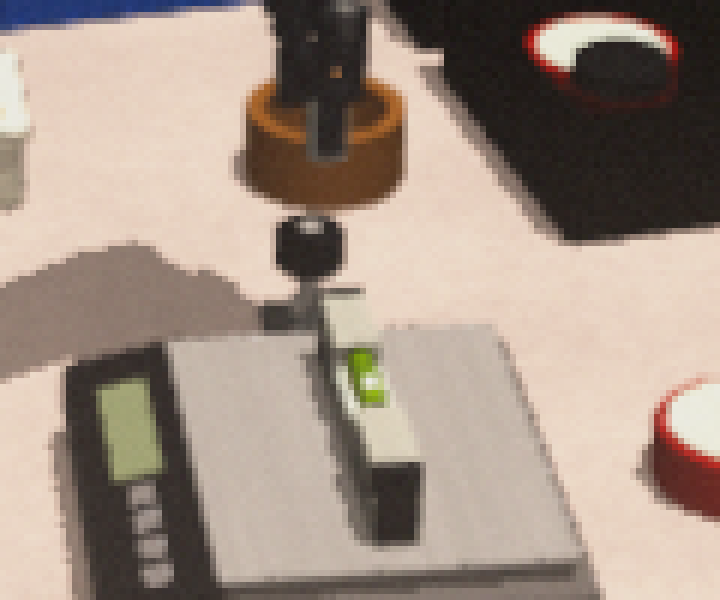

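The gripper is above the knob, which is at about crop pixel (310,245), and the level stands on the pan. I'll descend and grip the knob.

```bash
python3 -c "
from h import *
print(proj('side',[.597,.209,.086]), 280+310/6,160+222/6)"; python3 -m pendant '[{"rx":0,"ry":0,"rz":0,"tx":0,"ty":0,"tz":30,"fingers":60},{"rx":0,"ry":0,"rz":0,"tx":0,"ty":0,"tz":55,"fingers":60},{"rx":0,"ry":0,"rz":0,"tx":0,"ty":0,"tz":72,"fingers":60},{"rx":0,"ry":0,"rz":0,"tx":0,"ty":0,"tz":82,"fingers":60},{"rx":0,"ry":0,"rz":0,"tx":0,"ty":0,"tz":83,"fingers":60},{"rx":0,"ry":0,"rz":0,"tx":0,"ty":0,"tz":83,"fingers":60},{"rx":0,"ry":0,"rz":0,"tx":0,"ty":0,"tz":83,"fingers":40},{"rx":0,"ry":0,"rz":0,"tx":0,"ty":0,"tz":83,"fingers":20},{"rx":0,"ry":0,"rz":0,"tx":0,"ty":0,"tz":83,"fingers":20},{"rx":0,"ry":0,"rz":0,"tx":0,"ty":0,"tz":83,"fingers":20},{"rx":0,"ry":0,"rz":0,"tx":0,"ty":0,"tz":83,"fingers":20},{"rx":0,"ry":0,"rz":0,"tx":0,"ty":0,"tz":83,"fingers":20}]'
```

```text
[[330.15119016 197.47107325]] 331.6666666666667 197.0
time: 15.0
eef_pos: [0.5987, 0.2108, 0.0604]
tool_rot: [3.139, 0.003, 3.102]
contact_force: [-1.2, 3.1, 6.7]
gripper_width: 0.424
gripper_force: 59.9
```

```bash
python3 -m pendant '[{"rx":0,"ry":0,"rz":0.14,"tx":0,"ty":0,"tz":0,"fingers":20},{"rx":0,"ry":0,"rz":0.28,"tx":0,"ty":0,"tz":0,"fingers":20},{"rx":0,"ry":0,"rz":0.42,"tx":0,"ty":0,"tz":0,"fingers":20},{"rx":0,"ry":0,"rz":0.56,"tx":0,"ty":0,"tz":0,"fingers":20},{"rx":0,"ry":0,"rz":0.7,"tx":0,"ty":0,"tz":0,"fingers":20},{"rx":0,"ry":0,"rz":0.84,"tx":0,"ty":0,"tz":0,"fingers":20},{"rx":0,"ry":0,"rz":0.98,"tx":0,"ty":0,"tz":0,"fingers":20},{"rx":0,"ry":0,"rz":1.12,"tx":0,"ty":0,"tz":0,"fingers":20},{"rx":0,"ry":0,"rz":1.26,"tx":0,"ty":0,"tz":0,"fingers":20},{"rx":0,"ry":0,"rz":1.4,"tx":0,"ty":0,"tz":0,"fingers":20},{"rx":0,"ry":0,"rz":1.4,"tx":0,"ty":0,"tz":0,"fingers":20},{"rx":0,"ry":0,"rz":1.4,"tx":0,"ty":0,"tz":0,"fingers":20},{"rx":0,"ry":0,"rz":1.4,"tx":0,"ty":0,"tz":0,"fingers":20},{"rx":0,"ry":0,"rz":1.4,"tx":0,"ty":0,"tz":0,"fingers":20},{"rx":0,"ry":0,"rz":1.4,"tx":0,"ty":0,"tz":0,"fingers":20},{"rx":0,"ry":0,"rz":1.4,"tx":0,"ty":0,"tz":0,"fingers":20},{"rx":0,"ry":0,"rz":1.4,"tx":0,"ty":0,"tz":0,"fingers":20}]'
cat > bub.py <<'E'
from h import *
import sys
# profile along level axis at vial height: s>0 towards foot
def prof(n,ims=4):
    im=np.mean([vision.get_image(n).astype(float) for _ in range(ims)],0)
    a=np.radians(81.35); y=np.array([np.cos(a),np.sin(a),0]); x=np.array([y[1],-y[0],0]); c=np.array([.5695,.0149,.109])
    s=np.arange(-45,45.1,1); out=[]
    for w in np.arange(-8,8.1,1):
        uv=proj(n,c+s[:,None]*.001*y+w*.001*x).astype(np.float32)
        out.append(cv2.remap(im.astype(np.float32),uv[:,0].reshape(1,-1),uv[:,1].reshape(1,-1),cv2.INTER_LINEAR)[0])
    return s,np.array(out),im
if __name__=='__main__':
    tiles=[]
    for n in('top','side'):
        s,o,im=prof(n)
        g=o[...,1]-o[...,2]; g=g-0  # greenness
        row=np.argmax(g.clip(0).sum(1)); p=g[max(row-1,0):row+2].mean(0); print(n,'w',row-8); print(dict(zip(s[::2].astype(int).tolist(),p[::2].round().astype(int).tolist())))
        tiles.append(cv2.resize(o[:,:,::-1].astype(np.uint8),(728,136),interpolation=0))
    cv2.imwrite(f'pics/bub{sys.argv[1]}.png',np.vstack(tiles))
E
python3 bub.py 1; python3 -c "
from h import *
print(robot.read_state()['joint_pos'])"
```

```text
time: 16.7
eef_pos: [0.5992, 0.2113, 0.0604]
tool_rot: [3.137, -0.003, 1.704]
contact_force: [0.0, 4.6, 6.0]
gripper_width: 0.428
gripper_force: 60.1
top w -1
{-45: -10, -43: -10, -41: -10, -39: -10, -37: -10, -35: -9, -33: -9, -31: -8, -29: -3, -27: 28, -25: 70, -23: 105, -21: 120, -19: 123, -17: 124, -15: 123, -13: 119, -11: 104, -9: 73, -7: 43, -5: 22, -3: 13, -1: 11, 1: 14, 3: 26, 5: 50, 7: 75, 9: 90, 11: 102, 13: 113, 15: 121, 17: 122, 19: 123, 21: 123, 23: 117, 25: 97, 27: 59, 29: 17, 31: -4, 33: -7, 35: -8, 37: -9, 39: -9, 41: -9, 43: -10, 45: -9}
side w -1
{-45: 22, -43: 21, -41: 21, -39: 21, -37: 21, -35: 22, -33: 27, -31: 32, -29: 48, -27: 77, -25: 105, -23: 121, -21: 127, -19: 131, -17: 123, -15: 111, -13: 100, -11: 78, -9: 56, -7: 36, -5: 36, -3: 37, -1: 39, 1: 54, 3: 70, 5: 85, 7: 103, 9: 120, 11: 131, 13: 132, 15: 134, 17: 131, 19: 111, 21: 91, 23: 71, 25: 52, 27: 34, 29: 21, 31: 20, 33: 19, 35: 19, 37: 20, 39: 20, 41: 21, 43: 21, 45: 21}
[-0.47833401  0.64046648  0.13358025  1.72464472 -0.11615145  0.77936897
 -0.15580477]
```

View pics/bub1.png

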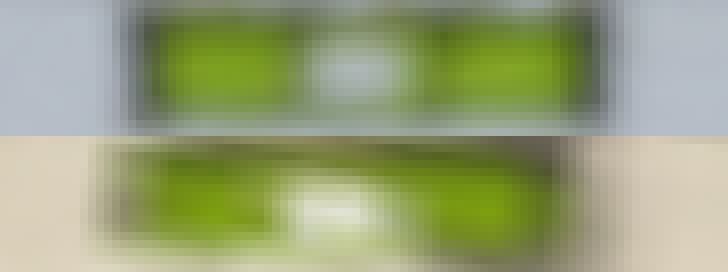

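In the top strip the bubble's centre is at about x=360 px and the vial's middle at about 368 px. Both views put the bubble about 1.8 mm on the -y side, so I'll turn another 0.5 rad.

```bash
python3 -m pendant '[{"rx":0,"ry":0,"rz":0.14,"tx":0,"ty":0,"tz":0,"fingers":20},{"rx":0,"ry":0,"rz":0.28,"tx":0,"ty":0,"tz":0,"fingers":20},{"rx":0,"ry":0,"rz":0.42,"tx":0,"ty":0,"tz":0,"fingers":20},{"rx":0,"ry":0,"rz":0.52,"tx":0,"ty":0,"tz":0,"fingers":20},{"rx":0,"ry":0,"rz":0.52,"tx":0,"ty":0,"tz":0,"fingers":20},{"rx":0,"ry":0,"rz":0.52,"tx":0,"ty":0,"tz":0,"fingers":20},{"rx":0,"ry":0,"rz":0.52,"tx":0,"ty":0,"tz":0,"fingers":20},{"rx":0,"ry":0,"rz":0.52,"tx":0,"ty":0,"tz":0,"fingers":20},{"rx":0,"ry":0,"rz":0.52,"tx":0,"ty":0,"tz":0,"fingers":20},{"rx":0,"ry":0,"rz":0.52,"tx":0,"ty":0,"tz":0,"fingers":20},{"rx":0,"ry":0,"rz":0.52,"tx":0,"ty":0,"tz":0,"fingers":20},{"rx":0,"ry":0,"rz":0.52,"tx":0,"ty":0,"tz":0,"fingers":20},{"rx":0,"ry":0,"rz":0.52,"tx":0,"ty":0,"tz":0,"fingers":20},{"rx":0,"ry":0,"rz":0.52,"tx":0,"ty":0,"tz":0,"fingers":20},{"rx":0,"ry":0,"rz":0.52,"tx":0,"ty":0,"tz":0,"fingers":20},{"rx":0,"ry":0,"rz":0.52,"tx":0,"ty":0,"tz":0,"fingers":20}]'; python3 bub.py 2
```

```text
time: 18.7
eef_pos: [0.5995, 0.2112, 0.0604]
tool_rot: [3.139, -0.005, 1.184]
contact_force: [1.3, 3.4, 6.4]
gripper_width: 0.426
gripper_force: 60.1
top w 0
{-45: -10, -43: -10, -41: -9, -39: -9, -37: -10, -35: -10, -33: -10, -31: -8, -29: -2, -27: 33, -25: 74, -23: 108, -21: 122, -19: 124, -17: 125, -15: 124, -13: 121, -11: 111, -9: 91, -7: 66, -5: 39, -3: 19, -1: 9, 1: 7, 3: 9, 5: 18, 7: 39, 9: 68, 11: 97, 13: 117, 15: 122, 17: 124, 19: 125, 21: 124, 23: 116, 25: 91, 27: 52, 29: 10, 31: -6, 33: -8, 35: -9, 37: -9, 39: -10, 41: -9, 43: -10, 45: -9}
side w -1
{-45: 22, -43: 22, -41: 22, -39: 21, -37: 21, -35: 22, -33: 26, -31: 31, -29: 47, -27: 76, -25: 105, -23: 121, -21: 126, -19: 130, -17: 130, -15: 128, -13: 127, -11: 100, -9: 68, -7: 41, -5: 37, -3: 35, -1: 35, 1: 49, 3: 63, 5: 77, 7: 97, 9: 115, 11: 128, 13: 131, 15: 133, 17: 131, 19: 111, 21: 92, 23: 72, 25: 52, 27: 35, 29: 22, 31: 21, 33: 21, 35: 21, 37: 21, 39: 21, 41: 22, 43: 21, 45: 21}
```

The bubble now reads within about 0.5 mm of the middle in both views. I'll release the knob and go back above the level.

```bash
python3 -m pendant '[{"rx":0,"ry":0,"rz":0,"tx":0,"ty":0,"tz":0,"fingers":40},{"rx":0,"ry":0,"rz":0,"tx":0,"ty":0,"tz":0,"fingers":60},{"rx":0,"ry":0,"rz":0,"tx":0,"ty":0,"tz":0,"fingers":60},{"rx":0,"ry":0,"rz":0,"tx":0,"ty":0,"tz":0,"fingers":60},{"rx":0,"ry":0,"rz":0,"tx":0,"ty":0,"tz":0,"fingers":60},{"rx":0,"ry":0,"rz":0,"tx":0,"ty":0,"tz":-30,"fingers":60},{"rx":0,"ry":0,"rz":0,"tx":0,"ty":0,"tz":-70,"fingers":60},{"rx":0,"ry":0,"rz":0,"tx":0,"ty":0,"tz":-110,"fingers":30},{"rx":0,"ry":0,"rz":0,"tx":0,"ty":0,"tz":-110,"fingers":0},{"rx":0,"ry":0,"rz":0,"tx":0,"ty":0,"tz":-110,"fingers":0},{"rx":0,"ry":0,"rz":0,"tx":0,"ty":0,"tz":-110,"fingers":0},{"rx":0,"ry":0,"rz":0,"tx":0,"ty":0,"tz":-110,"fingers":0}]'; python3 bub.py 3;  python3 -c "
from h import *
print(rel([.5695,.0149,.14],1.42))"
```

```text
time: 20.3
eef_pos: [0.5964, 0.2084, 0.1667]
tool_rot: [-3.139, 0.002, 1.181]
contact_force: [-0.4, 0.6, -0.4]
gripper_width: -0.0
gripper_force: 0.0
top w 0
{-45: -10, -43: -10, -41: -10, -39: -10, -37: -10, -35: -10, -33: -9, -31: -8, -29: -1, -27: 33, -25: 73, -23: 107, -21: 120, -19: 122, -17: 123, -15: 123, -13: 119, -11: 110, -9: 90, -7: 66, -5: 40, -3: 20, -1: 10, 1: 6, 3: 9, 5: 18, 7: 39, 9: 68, 11: 96, 13: 117, 15: 122, 17: 123, 19: 124, 21: 123, 23: 116, 25: 90, 27: 51, 29: 10, 31: -5, 33: -8, 35: -9, 37: -9, 39: -10, 41: -10, 43: -9, 45: -9}
side w -1
{-45: 23, -43: 22, -41: 22, -39: 21, -37: 21, -35: 21, -33: 26, -31: 31, -29: 47, -27: 76, -25: 105, -23: 120, -21: 126, -19: 130, -17: 129, -15: 128, -13: 128, -11: 100, -9: 68, -7: 41, -5: 37, -3: 36, -1: 35, 1: 49, 3: 64, 5: 78, 7: 97, 9: 114, 11: 126, 13: 129, 15: 131, 17: 128, 19: 109, 21: 90, 23: 72, 25: 52, 27: 35, 29: 22, 31: 21, 33: 20, 35: 20, 37: 20, 39: 21, 41: 22, 43: 21, 45: 21}
(array([-189.9,   47.8,   28.3]), array([-0.   ,  0.   , -0.239]))
```

```bash
python3 -m pendant '[{"rx":0,"ry":0,"rz":-0.05,"tx":-45,"ty":12,"tz":0,"fingers":0},{"rx":0,"ry":0,"rz":-0.12,"tx":-90,"ty":24,"tz":0,"fingers":0},{"rx":0,"ry":0,"rz":-0.18,"tx":-135,"ty":36,"tz":0,"fingers":0},{"rx":0,"ry":0,"rz":-0.24,"tx":-175,"ty":45,"tz":0,"fingers":0},{"rx":0,"ry":0,"rz":-0.24,"tx":-190,"ty":48,"tz":10,"fingers":0},{"rx":0,"ry":0,"rz":-0.24,"tx":-190,"ty":48,"tz":28,"fingers":0},{"rx":0,"ry":0,"rz":-0.24,"tx":-190,"ty":48,"tz":28,"fingers":0},{"rx":0,"ry":0,"rz":-0.24,"tx":-190,"ty":48,"tz":28,"fingers":0},{"rx":0,"ry":0,"rz":-0.24,"tx":-190,"ty":48,"tz":44,"fingers":0},{"rx":0,"ry":0,"rz":-0.24,"tx":-190,"ty":48,"tz":51,"fingers":0},{"rx":0,"ry":0,"rz":-0.24,"tx":-190,"ty":48,"tz":54,"fingers":0},{"rx":0,"ry":0,"rz":-0.24,"tx":-190,"ty":48,"tz":55,"fingers":0},{"rx":0,"ry":0,"rz":-0.24,"tx":-190,"ty":48,"tz":55,"fingers":0},{"rx":0,"ry":0,"rz":-0.24,"tx":-190,"ty":48,"tz":55,"fingers":0},{"rx":0,"ry":0,"rz":-0.24,"tx":-190,"ty":48,"tz":55,"fingers":0}]'
```

```text
time: 22.2
eef_pos: [0.5701, 0.0148, 0.1139]
tool_rot: [3.141, -0.0, 1.421]
contact_force: [0.5, -0.7, -0.8]
gripper_width: -0.003
gripper_force: 0.0
```

```bash
python3 -m pendant '[{"rx":0,"ry":0,"rz":0,"tx":0,"ty":0,"tz":2,"fingers":0},{"rx":0,"ry":0,"rz":0,"tx":0,"ty":0,"tz":3.5,"fingers":0},{"rx":0,"ry":0,"rz":0,"tx":0,"ty":0,"tz":4.5,"fingers":0},{"rx":0,"ry":0,"rz":0,"tx":0,"ty":0,"tz":5.5,"fingers":0},{"rx":0,"ry":0,"rz":0,"tx":0,"ty":0,"tz":6,"fingers":0},{"rx":0,"ry":0,"rz":0,"tx":0,"ty":0,"tz":6.5,"fingers":0},{"rx":0,"ry":0,"rz":0,"tx":0,"ty":0,"tz":6.5,"fingers":0},{"rx":0,"ry":0,"rz":0,"tx":0,"ty":0,"tz":6.5,"fingers":0},{"rx":0,"ry":0,"rz":0,"tx":0,"ty":0,"tz":6.5,"fingers":0},{"rx":0,"ry":0,"rz":0,"tx":0,"ty":0,"tz":6.5,"fingers":0}]'
```

```text
time: 23.2
eef_pos: [0.5701, 0.0148, 0.1086]
tool_rot: [3.141, -0.001, 1.421]
contact_force: [-4.4, 0.2, 14.2]
gripper_width: 0.002
gripper_force: 6.8
```

```bash
python3 -m pendant '[{"rx":0,"ry":0,"rz":0,"tx":0,"ty":0,"tz":0.3,"fingers":0},{"rx":0,"ry":0,"rz":0,"tx":0,"ty":0,"tz":0.3,"fingers":0},{"rx":0,"ry":0,"rz":0,"tx":0,"ty":0,"tz":0.3,"fingers":0},{"rx":0,"ry":0,"rz":0,"tx":0,"ty":0,"tz":0.3,"fingers":0},{"rx":0,"ry":0,"rz":0,"tx":0,"ty":0,"tz":0.3,"fingers":0},{"rx":0,"ry":0,"rz":0,"tx":0,"ty":0,"tz":0.3,"fingers":0},{"rx":0,"ry":0,"rz":0,"tx":0,"ty":0,"tz":0.3,"fingers":0},{"rx":0,"ry":0,"rz":0,"tx":0,"ty":0,"tz":0.3,"fingers":0}]';python3 -c "
from h import *
cv2.imwrite('pics/s5.png',cv2.resize(vision.get_image('side')[170:290,280:400,::-1],None,fx=5,fy=5,interpolation=3))"
```

```text
time: 24.0
eef_pos: [0.5702, 0.0148, 0.1085]
tool_rot: [3.141, -0.001, 1.421]
contact_force: [-4.0, 0.3, 14.5]
gripper_width: 0.002
gripper_force: 7.5
```

View pics/s5.png

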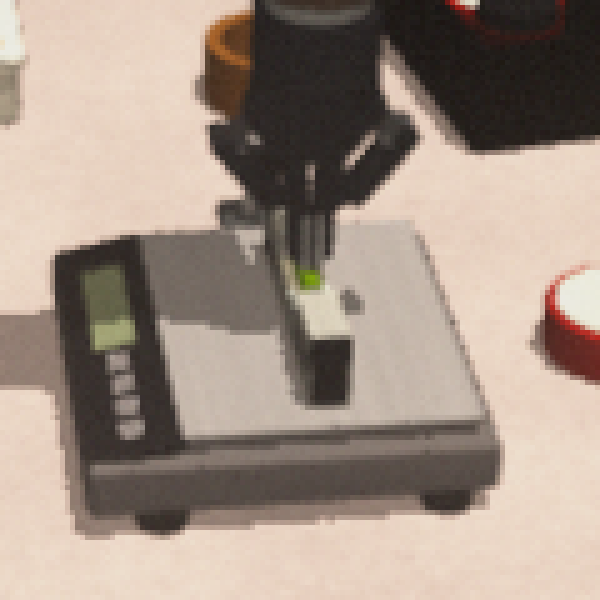

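The shut fingers press on the middle of the level, at about crop pixel (312,265). The level stands flat along the pan, and the force is steady at 14.5 N.

```bash
python3 -c "
from workcell import workorder
print(workorder.hand_in())"
```

```text
the job is handed in; nothing more can be done
None
```

The job is handed in: the level stands along the pan, the bubble read within about 0.5 mm of the middle just before the final press (the fingers cover it now), and the arm is holding that press at about 14.5 N; no verdict was returned.

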